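Wind the circuit board to its mark on a crank slide

ROBOT

A 7-joint arm with a two-finger parallel gripper is mounted at the origin on a cart in front of the work surface, level with it; the furniture and walls round the work are solid. World frame = base frame: x ahead of the robot, y to its left, z up, the work surface at z = 0. Lengths are in m, angles in rad, forces in N, time in s.
With the tool pointing down it reaches from about 0.4 to 0.85 m from the base axis. Payload 10.4 kg.
Tool frame: the origin (TCP) lies between the finger pads; the fingertips stand 14 mm ahead of it and the grasp point (between the pads) lies 5 mm behind it (r.finger_overhang is the z of the fingertips in the tool frame, in m); z points along the fingers, y is the line along which they close (so a half turn about z gives the same grasp; the last joint's range is limited). The gripper opens to 87 mm and grips with 3 to 60 N. Pads are 19 mm wide; open, the fingers measure 117 mm over their backs; the gripper's body (75 mm by 190 mm) begins 51 mm behind the grasp point.
Start: joints at [1.227, 0.332, -0.065, 1.46, 0.022, 1.35, -0.088], TCP at [0.197, -0.593, 0.237] pointing down, gripper open.
Joint ranges: [-2.6, 2.6], [-0.5, 2.12], [-1.47, 1.34], [0.16, 2.42], [-1.27, 4.41], [0.06, 2.06], [-2.6, 2.6]. Speed limits (rad/s): [2.22, 2.22, 2.79, 2.79, 3.14, 3.14, 3.14].

INTERFACE

Orientations are given as a unit quaternion [x, y, z, w].
In Python, from bench import r, optics gives the robot as it stands.
- The arm moves only by the shell command python3 -m pendant 'ROWS' [FORCE]. ROWS is JSON, a list of rows, each a list of 7 numbers: the closure, from -1 (fully open) to 1 (shut), then the shift along the tool's x, y, z scaled (see below), then the turn, a rotation vector about the tool's x, y, z scaled (see below). In form: [[grip, x, y, z, rx, ry, rz], ...]. A call has 1 to 8 rows; each row is the pose to reach, as a shift and turn from the pose commanded when the call began, along the tool's axes at that moment; what a row does not reach only later rows make up. The controller multiplies each number of a shift by 0.3 m and each number of a turn by 120 degrees. A row lasts 1/8 s, in which the tool goes at most 62.5 mm and 10.7 degrees, less where a joint would pass 70% of its speed; a pose out of reach is approached as far as the arm can. A call with a number of a shift or a turn outside -1 to 1 is refused whole. A call with a gripper value outside its range is refused whole. The fingers move at their own pace and stop on an object; FORCE is the grip in N (left out, the last holds). Time passes only in rows, so rows that repeat a pose let the fingers close. It gives the time, the measured TCP pose, the force, the opening and the grip force at its end, in the units of the state.
- r.read_state(): the state, without advancing time (a new reading comes with each control period).
- optics.camera(name): name is "side" or "top"; returns a dict with "pixels" (420x560x3 uint8, red, green, blue), "vfov" (degrees; the focal length in pixels is half the picture's height over the tangent of half this angle, whatever the lens; pixels are square), "cx", "cy" (the principal point, pixels), "rvec" (rotation vector, rad) and "tvec" (3), from world to camera coordinates, as OpenCV has them. Camera axes: x right, y down, z forward; pixel columns grow to the right and rows downward; lengths in m; the calibration is good to about 2 mm. A picture is of the moment at which its call begins. There is no depth.
- r.close_job(): hands the job in; it is judged then, once.
The state is a dict: "time": time; "joint_positions": joint angles; "joint_vel": joint speeds; "joint_torque": joint torques, N m; "ee_pos": TCP position; "eef_rot": TCP orientation; "ft_force": force on the tool from outside, world axes, zero at the start; "torque": the same for the moment, N m; "width": finger opening in m; "grip_force": force on a finger pad.
Only numpy, scipy, OpenCV 4.12 (cv2) and the standard library are available. Lean on these libraries where they do the work, as an engineer would, in place of code of your own. Each camera call takes 0.05 s, during which the arm holds its last target. There are 200 camera calls.

TASK

Two small crank-driven feed slides stand on the bench. On the one that carries the green circuit board, take the crank by its black upright grip and wind it clockwise (seen from above), steadily and without letting go on the way, until the carriage's red pointer lines up with that slide's green marker; then let go. Leave the other slide, the one with the bearing, as it is.

Things in the scene. Friction and masses are not known exactly. Their poses are not given: they have to be found in the camera images.
- board_slide: Feed slide to wind, fixed to the bench: aluminium plate 280 x 120 x 10 mm, blue gear housing 84 x 84 mm (top 60 mm up) at the near end, beyond it a carriage with a green circuit board on two rods. Origin: centre of the plate's underside, on the bench; x along the rods away from the housing, y left, z up. The crank's vertical axis stands at x = -80 mm, y = 0; it starts at any angle.
- board_grip: Black upright cylindrical grip on the board slide's crank, 22 mm in diameter, 50 mm tall, free to spin on its own pin, 45 mm from the crank's axis. Origin: its centre, 106 mm above the bench (it spans 81 to 131 mm); z up. The steel crank arm below it reaches up to 78 mm. Winding takes about 3 N at the grip.
- board_pointer (a point): Tip of the red pointer, 5 mm wide, on the left (+y) side of the board slide's carriage, 38 mm above the bench; it moves with the carriage. One crank turn clockwise seen from above feeds it 30 mm along the slide's +x; it stays where it is left. It starts 30 to 85 mm short of the marker (1 to 2.9 turns).
- board_mark (a point): The green marker clipped to the left edge of the board slide's base plate, an upright 6 mm wide; the point lies 38 mm above the bench. Its axes are those of the slide: x along the travel, away from the crank. The marker stays put.
- spare_pointer (a point): Tip of the red pointer on the left of the other slide's carriage, which carries a steel ball bearing and is otherwise alike, with its own crank and green marker. It is to stay where it is.

How it is judged:
On the way, in this order (a step that is already met when the one before it is completed fails the run):
1. the fingers hold the grip of the board slide's crank, the pointer still more than 22 mm short of the marker (contact force between the fingers and board_grip above 0.5 N and x of board_pointer in the frame of board_mark below -0.022 m), for 0.1 s.
2. the crank is being wound by its grip, the pointer between 22 and 11 mm short of the marker (contact force between the fingers and board_grip above 0.5 N and x of board_pointer in the frame of board_mark between -0.022 and -0.011 m), for 0.1 s.
3. the pointer is within 10 mm of the marker along the travel, the grip still in the fingers (contact force between the fingers and board_grip above 0.5 N and x of board_pointer in the frame of board_mark between -0.01 and 0.01 m), for 0.1 s.
At the end, for the whole second after the job is handed in: The board slide's red pointer is within 10 mm of its green marker along the travel, the crank is at rest and the other slide's pointer is within 6 mm of where it was (x of board_pointer in the frame of board_mark between -0.01 and 0.01 m and linear speed of board_grip below 0.02 m/s and distance of spare_pointer from where it was at the start of the episode below 0.006 m); the robot touches nothing.
It fails at once if the hand leaves the grip partway (more than 80 mm from it while the pointer has moved over 12 mm and is still over 12 mm short) (distance between the grasp point and board_grip above 0.08 m and distance of board_pointer from where it was at the start of the episode above 0.012 m and x of board_pointer in the frame of board_mark below -0.012 m).
It fails at once if the crank is whirled (grip faster than 0.4 m/s) (linear speed of board_grip above 0.4 m/s).
It fails at once if the other slide's carriage is moved by more than 6 mm (distance of spare_pointer from where it was at the start of the episode above 0.006 m).
It also fails if it takes over 64 s, if anything falls off the work surface, if the arm or the gripper's body presses on something with over 40 N, if the wrist force passes 120 N, or if a joint passes its speed limit or range.

## Working session

There is one attempt and no reset: what is moved stays moved. The work goes in short steps, Python scripts to look and compute and a shell command to move; the robot and the scene stay as the last step left them, time stands still between calls to the robot, and variables do not carry over. Pictures are saved under pics/ and viewed, at most 10 in all, crops included, and the job is handed in when it is done.

```bash
mkdir -p pics; ls; python3 - <<'E'
from bench import r, optics
import cv2
for n in("side","top"):
    c=optics.camera(n); cv2.imwrite(f"pics/{n}0.png",c["pixels"][:,:,::-1])
    print(n,{k:v for k,v in c.items() if k!="pixels"})
s=r.read_state(); print(s)
E
```

```text
pics
side {'vfov': 42.16503676173855, 'cx': 280.3495643999014, 'cy': 203.4187408129954, 'rvec': array([ 0.54252594, -2.41446637,  1.48170636]), 'tvec': array([0.62783601, 0.05757295, 0.95576637])}
top {'vfov': 55.79334449288942, 'cx': 276.6686631867102, 'cy': 207.49923227959516, 'rvec': array([ 2.12122996, -2.15054534,  0.20287969]), 'tvec': array([0.28317584, 0.54105472, 0.83471399])}
{'time': 0.1, 'joint_positions': array([ 1.2273723 ,  0.33279539, -0.06470648,  1.46089622,  0.02160499,
        1.34988251, -0.0884993 ]), 'joint_vel': array([ 0.00074126, -0.00311072,  0.00062166, -0.00327986, -0.0002568 ,
       -0.00043038, -0.00026149]), 'joint_torque': array([ 1.51615161e-03, -6.24551225e+01,  2.47517478e-02, -3.90718281e+01,
       -6.13281853e-02,  3.65618721e-02,  9.20979824e-05]), 'ee_pos': array([ 0.19698436, -0.59278682,  0.23582323]), 'eef_rot': array([ 9.87159121e-01,  1.59738714e-01, -1.33159783e-04, -6.28954000e-04]), 'ft_force': array([-0.46653653, -0.38471151, -0.43045115]), 'torque': array([-0.02697417,  0.0279268 , -0.01729776]), 'grip_force': 0.0, 'width': 0.08714862929529028}
```

View pics/top0.png

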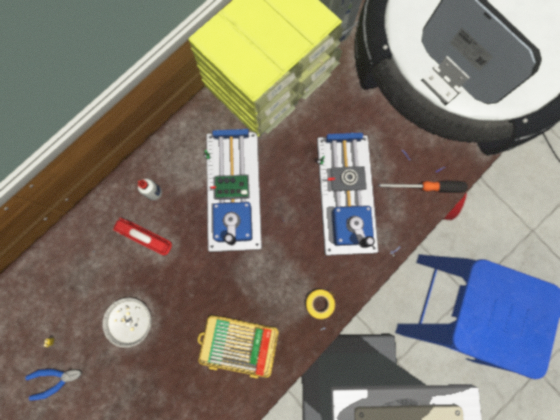

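View pics/side0.png

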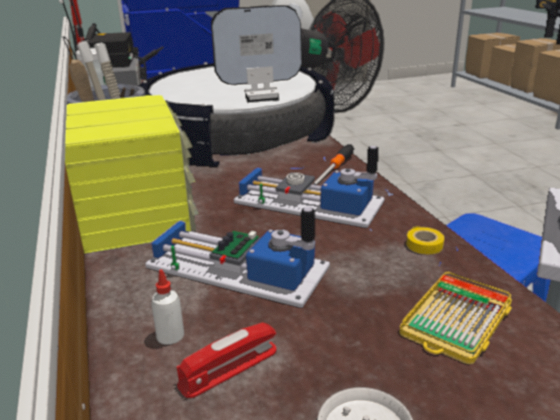

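The top view shows the board slide on the left: plate from about (208,134) to (260,249), crank hub (232,219), grip about (229,238). The bearing slide is on the right. In the side view the board grip is at about (308,225). Next I enlarge both views.

```bash
cat > h.py <<'E'
import numpy as np, cv2
from bench import r, optics
def cam(n):
    c=optics.camera(n); f=210/np.tan(np.radians(c["vfov"]/2))
    K=np.array([[f,0,c["cx"]],[0,f,c["cy"]],[0,0,1]]); return c["pixels"],K,np.array(c["rvec"],float),np.array(c["tvec"],float)
def proj(C,p): return cv2.projectPoints(np.array(p,float).reshape(-1,3),C[2],C[3],C[1],None)[0].reshape(-1,2)
def P(C): return C[1]@np.c_[cv2.Rodrigues(C[2])[0],C[3]]
def tri(A,B,a,b):
    X=cv2.triangulatePoints(P(A),P(B),np.array(a,float),np.array(b,float))[:,0]; X=X[:3]/X[3]
    return X,np.linalg.norm(proj(A,X)[0]-a),np.linalg.norm(proj(B,X)[0]-b)
def onz(C,uv,z):
    R=cv2.Rodrigues(C[2])[0]; d=R.T@np.linalg.inv(C[1])@np.array([*uv,1.]); o=-R.T@C[3]; return o+d*(z-o[2])/d[2]
def crop(C,u0,v0,w,h,k,fn): cv2.imwrite(fn,cv2.resize(C[0][v0:v0+h,u0:u0+w,::-1],None,fx=k,fy=k,interpolation=cv2.INTER_CUBIC))
E
python3 - <<'E'
from h import *
T=cam("top");S=cam("side")
crop(T,190,120,100,140,4,"pics/tc.png"); crop(S,140,195,200,115,4,"pics/sc.png")
for uv in[(208,134),(253,132),(260,249),(208,250)]: print(onz(T,uv,.01))
print(onz(T,(232,219),.078))
print(proj(T,[[0,0,0],[.197,-.593,.237]]),proj(S,[[0.197,-.593,.237]]), -cv2.Rodrigues(S[2])[0].T@S[3], -cv2.Rodrigues(T[2])[0].T@T[3])
E
```

```text
[0.7312733  0.43627223 0.01      ]
[0.73521326 0.32902887 0.01      ]
[0.45612472 0.3143993  0.01      ]
[0.45550726 0.43204598 0.01      ]
[0.51558072 0.37143157 0.078     ]
[[411.24081386 464.62178966]
 [815.74505222 391.06749921]] [[554.90778537  35.05074553]] [0.18857281 1.01556805 0.49400798] [0.39125173 0.28903011 0.91272114]
```

View pics/tc.png

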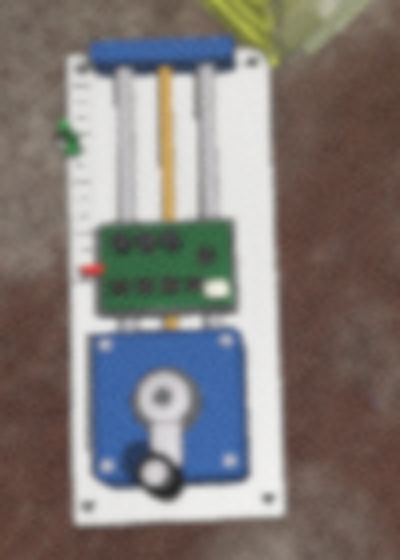

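View pics/sc.png

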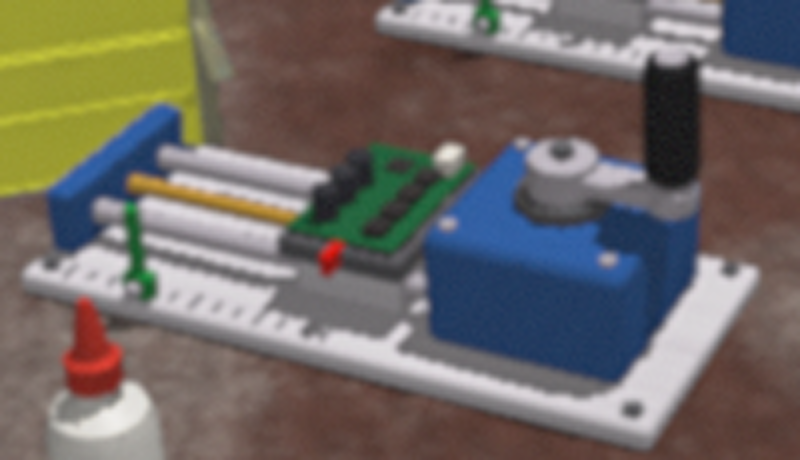

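The crops put the grip top at tc (155,470) and sc (672,58), the hub top at (163,395) and (562,148), the pointer tip at (83,271) and (327,262), and the marker top at about (62,125) and (131,208).

```bash
cat > m.py <<'E'
from h import *
T=cam("top");S=cam("side")
t=lambda x,y:(190+x/4-.4,120+y/4-.4); s=lambda x,y:(140+x/4-.4,195+y/4-.4)
E
python3 - <<'E'
from m import *
for n,a,b in[("griptop",(155,470),(672,56)),("hub",(163,395),(562,148)),("pointer",(83,271),(327,262)),("marktop",(60,125),(131,208)),("markbase",(73,145),(140,283)),
 ("plate NL",(77,525),(648,438)),("plate FL",(68,57),(25,280)),("plateNR",(285,515),(757,270))]:
    print(n,*tri(T,S,t(*a),s(*b)))
c=[onz(T,t(*a),.01) for a in[(68,57),(270,50),(285,515),(77,525)]]
c=np.array(c)[:,:2]; ctr=c.mean(0); ax=(c[0]+c[1]-c[2]-c[3]); ax/=np.linalg.norm(ax); print("topz plate",c,ctr,ax,np.degrees(np.arctan2(ax[1],ax[0])),"crank",ctr-.08*ax)
cs=np.array([onz(S,s(*a),.01) for a in[(25,280),(648,438),(757,270)]]);print(cs)
for C,m in((T,t),(S,s)):
  p=[(83,271),(62,127)] if C is T else [(327,262),(132,225)]
  q=[onz(C,m(*x),.038)[:2] for x in p];print([(x-ctr)@ax for x in q],q)
E
```

```text
griptop [0.47019205 0.37248902 0.13338173] 0.6806449138583696 0.49032126023685296
hub [0.51493657 0.3737895  0.08553964] 0.4768282113771854 0.35087381990539357
pointer [0.59226516 0.42330299 0.0432231 ] 0.3910105940265418 0.303525348786263
marktop [0.67394388 0.43562192 0.05418857] 0.4465793081782733 0.3420689604784581
markbase [0.67458426 0.43450175 0.01821298] 0.03907145049079289 0.03044800475961562
plate NL [0.45370974 0.4304249  0.00791198] 0.0011874011744166905 0.0009816156093179892
plate FL [0.73119921 0.43930416 0.00773113] 0.5989010282155612 0.4662520731981247
plateNR [0.4578259  0.31254721 0.00967118] 0.10846883702339394 0.08008992582236464
topz plate [[0.73168254 0.43960879]
 [0.734864   0.31923621]
 [0.45756832 0.31246082]
 [0.45356308 0.43009765]] [0.59441949 0.37535087] [0.99957035 0.02931055] 1.679611646726319 crank [0.51445386 0.37300603]
[[0.72772009 0.44203919 0.01      ]
 [0.45257226 0.43293867 0.01      ]
 [0.45777081 0.31305221 0.01      ]]
[np.float64(0.0013224638993634037), np.float64(0.08639772651583784)] [array([0.59430187, 0.42448076]), array([0.67902617, 0.4376967 ])]
[np.float64(0.003197592585962515), np.float64(0.0898132805269517)] [array([0.596414  , 0.41642597]), array([0.6828156 , 0.42499649])]
```

```bash
python3 - <<'E'
from m import *
p=[(.30,-.55,.3),(.45,-.4,.3),(.58,-.2,.3),(.62,0,.3),(.58,.2,.3),(.47,.372,.3)]
I=[]
for C in(T,S):
    im=C[0][:,:,::-1].copy()
    for q in p:
        a=proj(C,q)[0];b=proj(C,(q[0],q[1],0))[0]
        cv2.line(im,tuple(map(int,a)),tuple(map(int,b)),(255,0,255),1);cv2.circle(im,tuple(map(int,a)),4,(0,255,255),-1)
    I.append(cv2.resize(im,(400,300)))
cv2.imwrite("pics/path.png",np.hstack(I))
E
```

```text
(no output)
```

View pics/path.png

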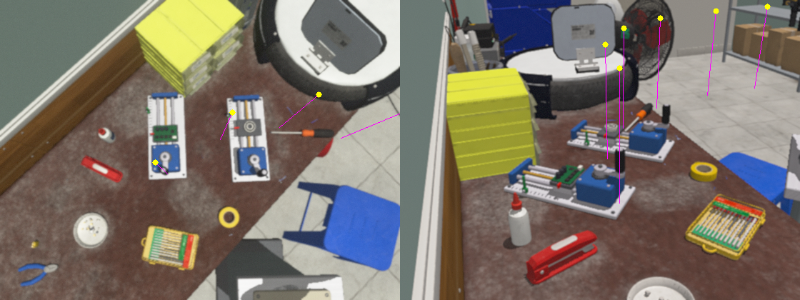

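The overlay shows the bench route is clear if I stay at a radius of about 0.5 m and z near 0.3. I'll raise the tool and turn it so that tool x = world y and tool y = world x.

```bash
python3 -m pendant '[[-1,0,0,-0.2,0,0,-0.597],[-1,0,0,-0.2,0,0,-0.597],[-1,0,0,-0.2,0,0,-0.597],[-1,0,0,-0.2,0,0,-0.597],[-1,0,0,-0.2,0,0,-0.597],[-1,0,0,-0.2,0,0,-0.597],[-1,0,0,-0.2,0,0,-0.597],[-1,0,0,-0.2,0,0,-0.597]]' 20; python3 -c "
from bench import r
print(r.read_state()['joint_positions'])"
```

```text
time: 1.4
ee_pos: [0.197, -0.5931, 0.2966]
eef_rot: [0.707, 0.707, 0.0, 0.0]
ft_force: [-0.2, -0.5, -0.4]
width: 0.0872
grip_force: 0.0
[ 1.34534035  0.31944957 -0.21988442  1.35697788  0.06879117  1.47252624
  1.12881879]
```

```bash
python3 -m pendant '[[-1,0.12,0.11,0,0,0,0],[-1,0.25,0.22,0,0,0,0],[-1,0.38,0.33,0,0,0,0],[-1,0.52,0.44,0,0,0,0],[-1,0.66,0.55,0,0,0,0],[-1,0.8,0.65,0,0,0,0],[-1,0.97,0.73,0,0,0,0],[-1,0.97,0.73,0,0,0,0]]'
```

```text
time: 2.4
ee_pos: [0.4184, -0.2977, 0.2972]
eef_rot: [0.705, 0.709, 0.0, 0.0]
ft_force: [0.0, -0.8, -0.1]
width: 0.0868
grip_force: 0.0
```

```bash
python3 -m pendant '[[-1,0.15,0.06,0,0,0,0],[-1,0.3,0.11,0,0,0,0],[-1,0.45,0.15,0,0,0,0],[-1,0.6,0.19,0,0,0,0],[-1,0.75,0.22,0,0,0,0],[-1,0.9,0.24,0,0,0,0],[-1,1,0.25,0,0,0,0],[-1,1,0.25,0,0,0,0]]'; python3 -m pendant '[[-1,0.15,0,0,0,0,0],[-1,0.3,0,0,0,0,0],[-1,0.45,0,0,0,0,0],[-1,0.6,0,0,0,0,0],[-1,0.75,-0.02,0,0,0,0],[-1,0.9,-0.04,0,0,0,0],[-1,1,-0.06,0,0,0,0],[-1,1,-0.06,0,0,0,0]]';python3 -c "
from bench import r
print(r.read_state()['joint_positions'])"
```

```text
time: 3.4
ee_pos: [0.491, -0.0003, 0.2968]
eef_rot: [0.707, 0.707, 0.0, 0.0]
ft_force: [-0.1, -0.8, -0.5]
width: 0.0869
grip_force: 0.0
time: 4.4
ee_pos: [0.4725, 0.2989, 0.2962]
eef_rot: [0.707, 0.707, -0.0, -0.0]
ft_force: [0.1, 0.5, 0.7]
width: 0.0872
grip_force: 0.0
[ 0.15607609  0.29052077 -0.9719674   1.50561937  0.23925995  1.47218588
 -0.81888852]
```

```bash
python3 -m pendant '[[-1,0.15,-0.008,0,0,0,0],[-1,0.243,-0.008,0,0,0,0],[-1,0.243,-0.008,0.12,0,0,0],[-1,0.243,-0.008,0.24,0,0,0],[-1,0.243,-0.008,0.36,0,0,0],[-1,0.243,-0.008,0.48,0,0,0],[-1,0.243,-0.008,0.48,0,0,0],[-1,0.243,-0.008,0.48,0,0,0]]'
python3 - <<'E'
from m import *
a=T[0][110:260,180:300,::-1];b=S[0][150:300,180:380,::-1]
cv2.imwrite("pics/pre.png",cv2.resize(np.hstack([a,b]),None,fx=2.5,fy=2.5,interpolation=cv2.INTER_CUBIC))
E
```

```text
time: 5.4
ee_pos: [0.4716, 0.3703, 0.1539]
eef_rot: [0.708, 0.706, 0.001, 0.0]
ft_force: [1.1, -0.4, -0.1]
width: 0.0871
grip_force: 0.0
```

View pics/pre.png

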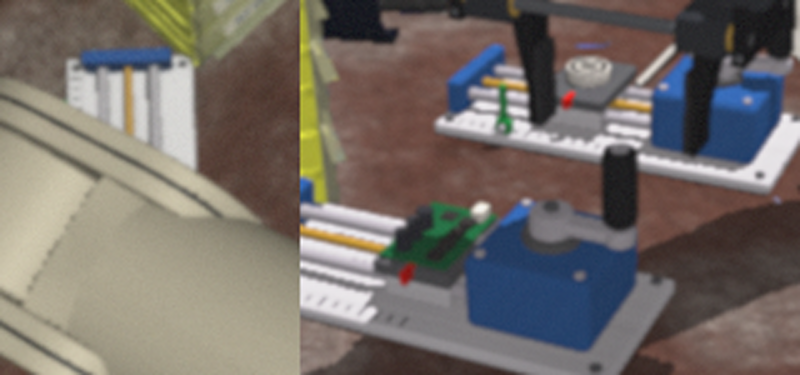

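The open fingers straddle the grip, which is midway between them in the side view, and nothing is touching. I'll descend and close.

```bash
python3 -m pendant '[[-1,0,0,0.07,0,0,0],[-1,0,0,0.13,0,0,0],[-1,0,0,0.13,0,0,0],[1,0,0,0.13,0,0,0],[1,0,0,0.13,0,0,0],[1,0,0,0.13,0,0,0],[1,0,0,0.13,0,0,0],[1,0,0,0.13,0,0,0]]' 20
```

```text
time: 6.5
ee_pos: [0.4704, 0.3709, 0.1136]
eef_rot: [0.707, 0.707, 0.0, 0.0]
ft_force: [0.1, 0.1, 0.2]
width: 0.0451
grip_force: 0.0
```

```bash
python3 -m pendant '[[1,0,0,0,0,0,0],[1,0,0,0,0,0,0],[1,0,0,0,0,0,0],[1,0,0,0,0,0,0],[1,0,0,0,0,0,0]]' 20
```

```text
time: 7.12
ee_pos: [0.4697, 0.3709, 0.1135]
eef_rot: [0.707, 0.707, -0.0, -0.0]
ft_force: [-4.6, -2.2, 3.0]
width: 0.0212
grip_force: 20.0
```

```bash
cat > rows.py <<'E'
import numpy as np,sys
a,st,n=map(float,sys.argv[1:4]); th=np.radians(a-st*np.arange(int(n)+1)); c=.15*np.cos(th);s=.15*np.sin(th)
print(",".join(f"[1,{s[i]-s[0]:.3f},{c[i]-c[0]:.3f},0,0,0,0]" for i in range(1,int(n)+1)))
E
for a in 182 62 302; do python3 rows.py $a 15 8; done; python3 rows.py 182 7.5 8;
```

```text
[1,0.039,0.004,0,0,0,0],[1,0.076,0.017,0,0,0,0],[1,0.108,0.040,0,0,0,0],[1,0.132,0.070,0,0,0,0],[1,0.149,0.106,0,0,0,0],[1,0.155,0.145,0,0,0,0],[1,0.151,0.184,0,0,0,0],[1,0.138,0.220,0,0,0,0]
[1,-0.023,0.032,0,0,0,0],[1,-0.053,0.057,0,0,0,0],[1,-0.089,0.073,0,0,0,0],[1,-0.127,0.079,0,0,0,0],[1,-0.166,0.076,0,0,0,0],[1,-0.203,0.062,0,0,0,0],[1,-0.235,0.039,0,0,0,0],[1,-0.260,0.009,0,0,0,0]
[1,-0.016,-0.036,0,0,0,0],[1,-0.023,-0.074,0,0,0,0],[1,-0.019,-0.113,0,0,0,0],[1,-0.005,-0.150,0,0,0,0],[1,0.018,-0.182,0,0,0,0],[1,0.048,-0.207,0,0,0,0],[1,0.083,-0.223,0,0,0,0],[1,0.122,-0.229,0,0,0,0]
[1,0.020,0.001,0,0,0,0],[1,0.039,0.004,0,0,0,0],[1,0.058,0.009,0,0,0,0],[1,0.076,0.017,0,0,0,0],[1,0.092,0.028,0,0,0,0],[1,0.108,0.040,0,0,0,0],[1,0.121,0.054,0,0,0,0],[1,0.132,0.070,0,0,0,0]
```

```bash
python3 -m pendant '[[1,0.02,0.001,0,0,0,0],[1,0.039,0.004,0,0,0,0],[1,0.058,0.009,0,0,0,0],[1,0.076,0.017,0,0,0,0],[1,0.092,0.028,0,0,0,0],[1,0.108,0.04,0,0,0,0],[1,0.121,0.054,0,0,0,0],[1,0.132,0.07,0,0,0,0]]' 25; for a in 122 2 242; do python3 rows.py $a 15 8; done
```

```text
time: 8.12
ee_pos: [0.4917, 0.4108, 0.1135]
eef_rot: [0.707, 0.707, 0.0, -0.0]
ft_force: [-3.3, -0.4, 1.0]
width: 0.0212
grip_force: 25.0
[1,0.016,0.036,0,0,0,0],[1,0.023,0.074,0,0,0,0],[1,0.019,0.113,0,0,0,0],[1,0.005,0.150,0,0,0,0],[1,-0.018,0.182,0,0,0,0],[1,-0.048,0.207,0,0,0,0],[1,-0.083,0.223,0,0,0,0],[1,-0.122,0.229,0,0,0,0]
[1,-0.039,-0.004,0,0,0,0],[1,-0.076,-0.017,0,0,0,0],[1,-0.108,-0.040,0,0,0,0],[1,-0.132,-0.070,0,0,0,0],[1,-0.149,-0.106,0,0,0,0],[1,-0.155,-0.145,0,0,0,0],[1,-0.151,-0.184,0,0,0,0],[1,-0.138,-0.220,0,0,0,0]
[1,0.023,-0.032,0,0,0,0],[1,0.053,-0.057,0,0,0,0],[1,0.089,-0.073,0,0,0,0],[1,0.127,-0.079,0,0,0,0],[1,0.166,-0.076,0,0,0,0],[1,0.203,-0.062,0,0,0,0],[1,0.235,-0.039,0,0,0,0],[1,0.260,-0.009,0,0,0,0]
```

Forces are low, so I continue at 15° per row, 122° → 2°.

```bash
python3 -m pendant '[[1,0.016,0.036,0,0,0,0],[1,0.023,0.074,0,0,0,0],[1,0.019,0.113,0,0,0,0],[1,0.005,0.15,0,0,0,0],[1,-0.018,0.182,0,0,0,0],[1,-0.048,0.207,0,0,0,0],[1,-0.083,0.223,0,0,0,0],[1,-0.122,0.229,0,0,0,0]]'
```

```text
time: 9.12
ee_pos: [0.5597, 0.3743, 0.1134]
eef_rot: [0.707, 0.708, 0.0, -0.001]
ft_force: [-8.7, 2.3, 1.1]
width: 0.0213
grip_force: 25.0
```

```bash
python3 -m pendant '[[1,-0.039,-0.004,0,0,0,0],[1,-0.076,-0.017,0,0,0,0],[1,-0.108,-0.04,0,0,0,0],[1,-0.132,-0.07,0,0,0,0],[1,-0.149,-0.106,0,0,0,0],[1,-0.155,-0.145,0,0,0,0],[1,-0.151,-0.184,0,0,0,0],[1,-0.138,-0.22,0,0,0,0]]'; python3 - <<'E'
from m import *
print(r.read_state()['joint_positions'])
a=S[0][170:300,140:340,::-1]
cv2.imwrite("pics/mid.png",cv2.resize(a,None,fx=4,fy=4,interpolation=cv2.INTER_CUBIC))
E
```

```text
time: 10.12
ee_pos: [0.4942, 0.3318, 0.1136]
eef_rot: [0.707, 0.707, 0.0, 0.001]
ft_force: [5.6, 3.1, -6.0]
width: 0.0215
grip_force: 25.0
[ 0.02679159  0.52429192 -0.90053754  1.65117687  0.43775995  1.18270442
 -0.97664452]
```

View pics/mid.png

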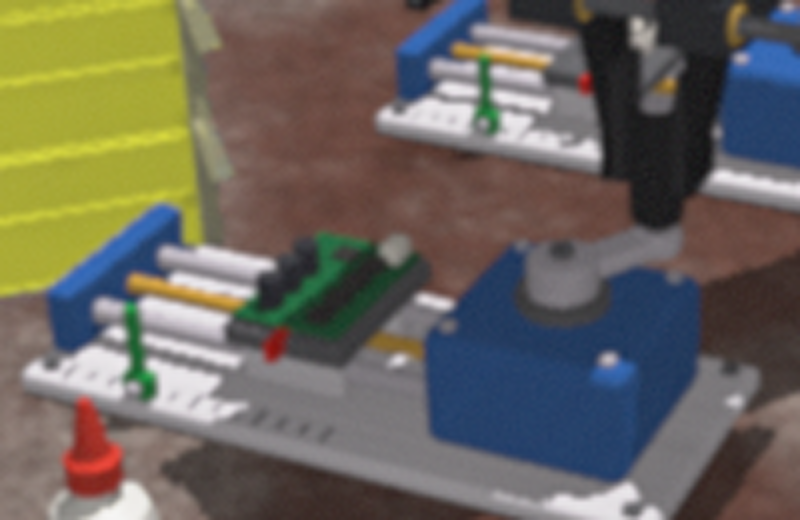

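The grip is held, the carriage has moved about 25 mm, and the side camera sees the pointer at (274,347) and the marker upright at (134,340). I keep winding.

```bash
python3 -m pendant '[[1,0.023,-0.032,0,0,0,0],[1,0.053,-0.057,0,0,0,0],[1,0.089,-0.073,0,0,0,0],[1,0.127,-0.079,0,0,0,0],[1,0.166,-0.076,0,0,0,0],[1,0.203,-0.062,0,0,0,0],[1,0.235,-0.039,0,0,0,0],[1,0.26,-0.009,0,0,0,0]]';  python3 -m pendant '[[1,0.016,0.036,0,0,0,0],[1,0.023,0.074,0,0,0,0],[1,0.019,0.113,0,0,0,0],[1,0.005,0.15,0,0,0,0],[1,-0.018,0.182,0,0,0,0],[1,-0.048,0.207,0,0,0,0],[1,-0.083,0.223,0,0,0,0],[1,-0.122,0.229,0,0,0,0]]'
```

```text
time: 11.22
ee_pos: [0.4919, 0.4111, 0.1134]
eef_rot: [0.707, 0.707, -0.0, -0.0]
ft_force: [-1.9, -4.2, 2.2]
width: 0.0214
grip_force: 25.0
time: 12.22
ee_pos: [0.5596, 0.375, 0.1135]
eef_rot: [0.707, 0.708, 0.0, -0.001]
ft_force: [-6.1, 2.9, -0.4]
width: 0.0213
grip_force: 25.0
```

```bash
python3 -m pendant '[[1,-0.039,-0.004,0,0,0,0],[1,-0.076,-0.017,0,0,0,0],[1,-0.108,-0.04,0,0,0,0],[1,-0.132,-0.07,0,0,0,0],[1,-0.149,-0.106,0,0,0,0],[1,-0.155,-0.145,0,0,0,0],[1,-0.151,-0.184,0,0,0,0],[1,-0.138,-0.22,0,0,0,0]]'; python3 - <<'E'
from m import *
a=S[0][195:310,140:340,::-1]
cv2.imwrite("pics/mid2.png",cv2.resize(a,None,fx=4,fy=4,interpolation=cv2.INTER_CUBIC))
crop(T,190,120,100,140,4,"pics/mid2t.png")
E
```

```text
time: 13.22
ee_pos: [0.4945, 0.3317, 0.1136]
eef_rot: [0.707, 0.707, 0.0, 0.001]
ft_force: [5.8, 4.2, -5.7]
width: 0.0211
grip_force: 25.0
```

View pics/mid2.png

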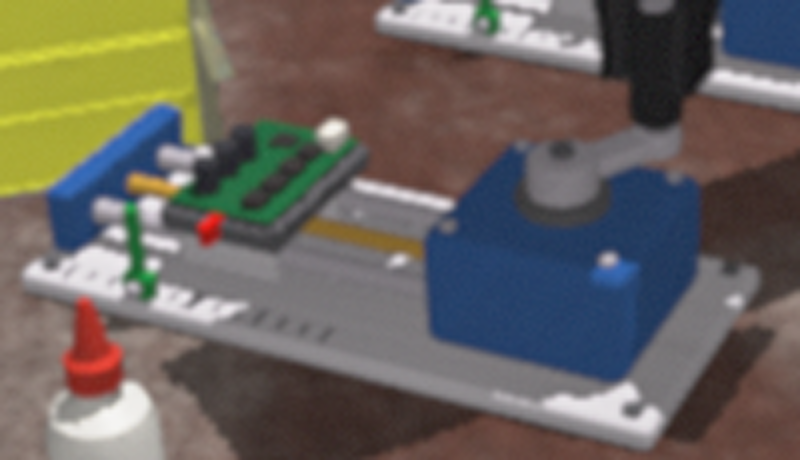

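Pointer tip is now at about (206,234) and the marker upright spans (131,208) to (140,285). I'll work out what remains.

```bash
python3 - <<'E'
from m import *
from scipy.optimize import least_squares
ax=np.array([.99957,.02931,0]);ay=np.array([-.02931,.99957,0]);c=np.array([.5944,.3754,0])
P0=lambda x,y,z=.038:c+x*ax+y*ay+np.array([0,0,z])
# pointer: side centre-of-tip at turns 0,25,55mm ; top at 0
f=lambda p:np.r_[proj(S,P0(p[0],p[1]))[0]-s(327,262),proj(S,P0(p[0]+.055,p[1]))[0]-s(206,234),proj(S,P0(p[0]+.025,p[1]))[0]-s(272,250),proj(T,P0(p[0],p[1]))[0]-t(83,271)]
o=least_squares(f,[0,.05]);print("pointer",o.x,f(o.x))
# marker: upright axis, z .02 and .054
g=lambda p:np.r_[proj(S,P0(p[0],p[1],p[2]))[0]-s(131,208),proj(T,P0(p[0],p[1],p[2]))[0]-t(60,125),proj(S,P0(p[0],p[1],p[3]))[0]-s(140,285),proj(T,P0(p[0],p[1],p[3]))[0]-t(73,145)]
q=least_squares(g,[.08,.06,.05,.02]);print("mark",q.x,g(q.x)); print("gap",q.x[0]-o.x[0])
E
python3 rows.py 242 15 8; python3 rows.py 122 10 6
```

```text
pointer [0.00186176 0.0437977 ] [-0.16288293  1.10064521 -0.00957074  0.9248125  -0.27567739  0.79539466
  2.33598232 -0.31917381]
mark [0.08162777 0.0573481  0.05381601 0.01771737] [-2.99583901e-01 -9.68458257e-02  4.55809708e-01  2.91976861e-01
 -2.56764343e-02  6.55425580e-05 -2.48731885e-01  1.43857233e-01]
gap 0.07976601498952525
[1,0.023,-0.032,0,0,0,0],[1,0.053,-0.057,0,0,0,0],[1,0.089,-0.073,0,0,0,0],[1,0.127,-0.079,0,0,0,0],[1,0.166,-0.076,0,0,0,0],[1,0.203,-0.062,0,0,0,0],[1,0.235,-0.039,0,0,0,0],[1,0.260,-0.009,0,0,0,0]
[1,0.012,0.023,0,0,0,0],[1,0.020,0.048,0,0,0,0],[1,0.023,0.074,0,0,0,0],[1,0.021,0.100,0,0,0,0],[1,0.015,0.126,0,0,0,0],[1,0.005,0.150,0,0,0,0]
```

About 25.5 mm remain, roughly 306°. I wind 120° + 120° + 60°, then look again.

```bash
python3 -m pendant '[[1,0.023,-0.032,0,0,0,0],[1,0.053,-0.057,0,0,0,0],[1,0.089,-0.073,0,0,0,0],[1,0.127,-0.079,0,0,0,0],[1,0.166,-0.076,0,0,0,0],[1,0.203,-0.062,0,0,0,0],[1,0.235,-0.039,0,0,0,0],[1,0.26,-0.009,0,0,0,0]]';  python3 -m pendant '[[1,0.016,0.036,0,0,0,0],[1,0.023,0.074,0,0,0,0],[1,0.019,0.113,0,0,0,0],[1,0.005,0.15,0,0,0,0],[1,-0.018,0.182,0,0,0,0],[1,-0.048,0.207,0,0,0,0],[1,-0.083,0.223,0,0,0,0],[1,-0.122,0.229,0,0,0,0]]'; python3 -m pendant '[[1,-0.039,-0.004,0,0,0,0],[1,-0.076,-0.017,0,0,0,0],[1,-0.108,-0.04,0,0,0,0],[1,-0.132,-0.07,0,0,0,0],[1,-0.137,-0.08,0,0,0,0],[1,-0.137,-0.08,0,0,0,0],[1,-0.137,-0.08,0,0,0,0]]'; python3 - <<'E'
from m import *
a=S[0][215:275,150:250,::-1]; b=T[0][125:185,195:245,::-1]
cv2.imwrite("pics/end.png",cv2.resize(np.hstack([a,b]),None,fx=5,fy=5,interpolation=cv2.INTER_CUBIC))
E
```

```text
time: 14.42
ee_pos: [0.4919, 0.4112, 0.1134]
eef_rot: [0.707, 0.707, -0.0, -0.0]
ft_force: [-0.5, -3.4, 0.8]
width: 0.0213
grip_force: 25.0
time: 15.42
ee_pos: [0.5597, 0.3749, 0.1135]
eef_rot: [0.707, 0.708, 0.0, -0.001]
ft_force: [-6.6, 2.0, 0.6]
width: 0.0214
grip_force: 25.0
time: 16.3
ee_pos: [0.5359, 0.3324, 0.1135]
eef_rot: [0.707, 0.707, -0.001, 0.0]
ft_force: [-3.9, 0.3, -0.1]
width: 0.021
grip_force: 25.0
```

View pics/end.png

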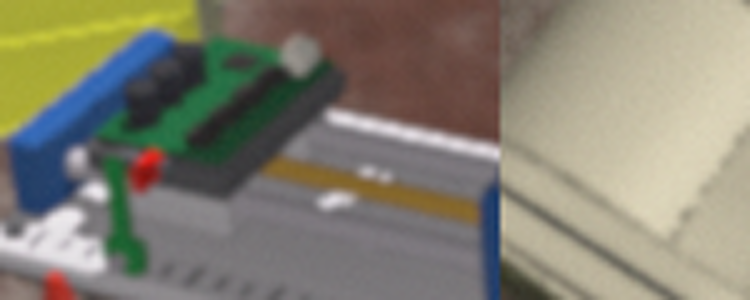

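The pointer is now next to the marker in the side view: tip at about (142,175) in the crop, upright at (120,190).

```bash
python3 - <<'E'
from m import *
ax=np.array([.99957,.02931,0]);ay=np.array([-.02931,.99957,0]);c=np.array([.5944,.3754,0])
P0=lambda x,y,z=.038:c+x*ax+y*ay+np.array([0,0,z])
for x,y in[(.0816,.0438),(.0816,.048),(.0716,.0438),(.0816,.0573)]: print(x,y,(proj(S,P0(x,y))[0]+.4-[150,215])*5)
E
```

```text
0.0816 0.0438 [142.10543172 181.54815928]
0.0816 0.048 [134.67063759 187.94459614]
0.0716 0.0438 [168.34937646 187.8054173 ]
0.0816 0.0573 [117.9994832 202.2874259]
```

Aligned would be (142,181) in the crop and the tip sits at about (142,175), so the error is around 1 to 2 mm. I release and rise, then check.

```bash
python3 -m pendant '[[-1,0,0,0,0,0,0],[-1,0,0,0,0,0,0],[-1,0,0,0,0,0,0],[-1,0,0,0,0,0,0],[-1,0,0,0,0,0,0],[-1,0,0,0,0,0,0],[-1,0,0,0,0,0,0],[-1,0,0,0,0,0,0]]'
```

```text
time: 17.5
ee_pos: [0.5361, 0.3328, 0.1135]
eef_rot: [0.707, 0.707, 0.0, 0.0]
ft_force: [0.4, 0.0, 0.1]
width: 0.0853
grip_force: 0.0
```

```bash
python3 -m pendant '[[-1,0,0,-0.08,0,0,0],[-1,0,0,-0.16,0,0,0],[-1,0,0,-0.3,0,0,0],[-1,0,0,-0.45,0,0,0],[-1,0,0,-0.6,0,0,0],[-1,-0.2,-0.15,-0.6,0,0,0],[-1,-0.4,-0.2,-0.6,0,0,0],[-1,-0.6,-0.2,-0.6,0,0,0]]'; python3 -m pendant '[[-1,-0.2,0,0,0,0,0],[-1,-0.4,0,0,0,0,0],[-1,-0.5,0,0,0,0,0],[-1,-0.5,0,0,0,0,0],[-1,-0.5,0,0,0,0,0]]'; python3 - <<'E'
from m import *
a=S[0][205:285,145:275,::-1]; b=T[0][120:200,190:270,::-1]
cv2.imwrite("pics/fin.png",cv2.resize(np.hstack([a,b]),None,fx=3.7,fy=3.7,interpolation=cv2.INTER_CUBIC))
E
```

```text
time: 18.5
ee_pos: [0.4752, 0.1599, 0.2935]
eef_rot: [0.706, 0.708, -0.0, 0.001]
ft_force: [1.8, -0.7, 0.5]
width: 0.0871
grip_force: 0.0
time: 19.12
ee_pos: [0.4765, 0.0119, 0.2937]
eef_rot: [0.707, 0.708, 0.0, 0.0]
ft_force: [-0.3, -0.0, 0.4]
width: 0.087
grip_force: 0.0
```

View pics/fin.png

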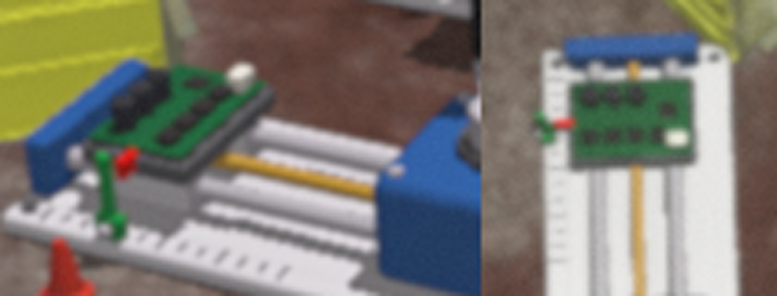

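The top view shows the red pointer at (563,124), level with the green marker at (543,124). The hand is clear and the crank is at rest.

```bash
python3 -c "
from bench import r
print(r.close_job())"
```

```text
the job is handed in; nothing more can be done
None
```

I wound the board slide's crank clockwise about 2.7 turns in one continuous hold and released it with the red pointer lined up with the green marker to within about 2 mm by camera. I kept clear of the other slide, and the job is handed in, though no verdict came back.

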